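# Mark the softest isolation mount

## Task

Press down the round spring pad of each of the three isolation mounts, past half-way of its travel, to feel which one is softest. Only then push that mount's yellow tag fully down into its holder, without pushing the other two or pulling any tag back up. Use only the fingertips: pick nothing up, leave the loose things around the mounts where they are, and finish clear of everything.

Things in the scene. Friction and masses are not known exactly. Their poses are not given: they have to be found in the camera images.
- pad_l_top (a point): top centre of the unpressed spring pad of the left mount (as the robot sees it; +y is left). Fixed point, 62 mm above the table. Pad: black rubber disc 50 mm wide on an aluminium disc with an 80 mm flange; sinks 12 mm at most, springs back. Base 150 x 80 x 14 mm, bolted down. Local z up; tag 72 mm away on local -x (roughly towards the robot), marker 46 mm on local +x
- marker_l (a joint): orange travel marker (14 x 16 x 6 mm) under the flange of the left pad: the pad pushes it down and it stays at the deepest travel, m: 0 at the start, 0.006 after half-way. The springs look alike and are swapped between starts. Pressing starts at 1.5 to 2 N; 6 mm takes about 4 N on the softest of the three mounts, 7 N on another, 11 N on the stiffest
- tag_l_top (a point): centre of the flat top of the left mount's yellow tag: cap 20 mm (local x) x 30 mm (local y), about 46 mm above the table when up and 30 mm when fully down
- tag_l (a joint): how far the left mount's yellow tag is pushed down into its holder, m: 0 to 0.002 at the start (up), 0.016 fully down. About 3 N moves it and it stays where it is left. Only the softest mount's tag goes fully down; an interlock stops the others after about 8 mm, where they stay
- pad_m_top (a point): top centre of the unpressed spring pad of the middle mount (as the robot sees it; +y is left). Fixed point, 62 mm above the table. Pad: black rubber disc 50 mm wide on an aluminium disc with an 80 mm flange; sinks 12 mm at most, springs back. Base 150 x 80 x 14 mm, bolted down. Local z up; tag 72 mm away on local -x (roughly towards the robot), marker 46 mm on local +x
- marker_m (a joint): orange travel marker (14 x 16 x 6 mm) under the flange of the middle pad: the pad pushes it down and it stays at the deepest travel, m: 0 at the start, 0.006 after half-way. The springs look alike and are swapped between starts. Pressing starts at 1.5 to 2 N; 6 mm takes about 4 N on the softest of the three mounts, 7 N on another, 11 N on the stiffest
- tag_m_top (a point): centre of the flat top of the middle mount's yellow tag: cap 20 mm (local x) x 30 mm (local y), about 46 mm above the table when up and 30 mm when fully down
- tag_m (a joint): how far the middle mount's yellow tag is pushed down into its holder, m: 0 to 0.002 at the start (up), 0.016 fully down. About 3 N moves it and it stays where it is left. Only the softest mount's tag goes fully down; an interlock stops the others after about 8 mm, where they stay
- pad_r_top (a point): top centre of the unpressed spring pad of the right mount (as the robot sees it; +y is left). Fixed point, 62 mm above the table. Pad: black rubber disc 50 mm wide on an aluminium disc with an 80 mm flange; sinks 12 mm at most, springs back. Base 150 x 80 x 14 mm, bolted down. Local z up; tag 72 mm away on local -x (roughly towards the robot), marker 46 mm on local +x
- marker_r (a joint): orange travel marker (14 x 16 x 6 mm) under the flange of the right pad: the pad pushes it down and it stays at the deepest travel, m: 0 at the start, 0.006 after half-way. The springs look alike and are swapped between starts. Pressing starts at 1.5 to 2 N; 6 mm takes about 4 N on the softest of the three mounts, 7 N on another, 11 N on the stiffest
- tag_r_top (a point): centre of the flat top of the right mount's yellow tag: cap 20 mm (local x) x 30 mm (local y), about 46 mm above the table when up and 30 mm when fully down
- tag_r (a joint): how far the right mount's yellow tag is pushed down into its holder, m: 0 to 0.002 at the start (up), 0.016 fully down. About 3 N moves it and it stays where it is left. Only the softest mount's tag goes fully down; an interlock stops the others after about 8 mm, where they stay
- post: loose bystander, to be left alone: steel optical post, 25 mm diameter, 55 mm tall; origin at the middle of its underside
- collar: loose bystander, to be left alone: black knurled collar with a brass top, 26 mm diameter, 40 mm tall; origin at the middle of its underside
- driver: loose bystander, to be left alone: green-handled screwdriver lying flat, 150 mm long; origin at the middle of its underside
- cleaner: loose bystander, to be left alone: amber bottle, 48 mm diameter, 85 mm tall; origin at the middle of its underside
- lens: loose bystander, to be left alone: round lens in a black holder, about 48 mm wide, 58 mm tall; origin at the middle of its underside
- tube: loose bystander, to be left alone: black lens tube, an open ring 38 mm across, 35 mm tall; origin at the middle of its underside
- screws: loose bystander, to be left alone: clear jar with steel cap, 52 mm diameter, 50 mm tall; origin at the middle of its underside
Things that resemble listed ones, but are neither listed nor needed, are in the scene too. Leave any pink look-alike of the part that bears pad_r_top alone. What is shaped like the part that bears pad_m_top but turquoise is not meant.

How it is judged:
By the outcome, as a careful person would: the job done as asked, in the order asked, and still so for the second after the job is handed in, with the robot touching nothing.
It also fails if it takes over 54 s, if anything falls off the work surface, if the arm or the gripper's body presses on something with over 40 N, if the wrist force passes 120 N, or if a joint passes its speed limit or range.

## Robot

A 6-joint arm with a two-finger parallel gripper is mounted at the origin on the work surface. World frame = base frame: x ahead of the robot, y to its left, z up, the work surface at z = 0. Lengths are in mm, angles in degrees, forces in N, time in s.
With the tool pointing down it reaches from about 300 to 850 mm from the base axis. Payload 4.2 kg.
Tool frame: the origin (TCP) lies on the centre line of the jaws, within the pads' length; the fingertips stand 14 mm ahead of it and the grasp point (between the pads) lies 5 mm behind it; z points along the fingers, y is the direction in which the jaws open and shut (so a half turn about z gives the same grasp; the last joint's range is limited). The gripper opens to 91 mm and grips with 3 to 60 N. Pads are 32 mm wide; open, the fingers measure 118 mm over their backs; the gripper's body (76 mm by 178 mm) begins 60 mm behind the grasp point.
Start: joints at [-1.146, 18.312, 89.639, -0, 72.044, -1.146], TCP at [575.015, 0, 227.976] pointing down, gripper open.
Joint ranges: [-177.97, 177.97], [-48.28, 115.42], [12.27, 149.76], [-77.06, 257.06], [2.81, 150.46], [-146.56, 146.56]. Speed limits (degrees/s): [147.25, 147.25, 180, 180, 180, 180].

## Interface

Orientations are given as [roll, pitch, yaw] about the fixed x, y, z axes, in that order (R = Rz(yaw) Ry(pitch) Rx(roll)).
In Python, from workcell import env gives the robot as it stands.
- The arm moves only by the tool play_rows, never from a script. Its argument "increments" is a list of rows, each a list of 5 numbers: the shift along the world's x, y, z in mm, then the turn about the world's z in degrees, then the closure, from 0 (fully open) to 1 (shut). In form: [[x, y, z, yaw, fingers], ...]. A call has 1 to 20 rows; each row shifts and turns the commanded pose from where the row before left it; what a row does not reach is not made up. A row lasts 1/8 s, in which the tool goes at most 62.5 mm and 10.7 degrees, less where a joint would pass 70% of its speed; a pose out of reach is approached as far as the arm can. A call is refused whole if a number of a shift passes 62.5 or a number of a turn 10.7, either way. A call with a gripper value outside its range is refused whole. The fingers move at their own pace and stop on an object; "newtons" is the grip in N (left out, the last holds). Time passes only in rows, so rows that do not move let the fingers close. It gives the time, the measured TCP pose, the force and the opening at its end, in the units of the state.
- env.state(): the state, without advancing time (a new reading comes with each control period).
- env.grab_frame(name): name is "scene" or "side" or "wrist"; returns the picture (480x640x3 uint8, red, green, blue); there is no depth.
- env.calibration(name): a dict with "fx", "fy", "cx", "cy" (pixels), "R" (3x3) and "t" (3): a world point X has camera coordinates R X + t; the wrist camera has in their place "hand_eye" (4x4, takes a point from camera to tool coordinates, whose origin is the TCP and whose axes are the flange's). Camera axes: x right, y down, z forward; pixel columns grow to the right and rows downward; lengths in mm; the calibration is good to about 2 mm. A picture is of the moment at which its call begins: read the wrist's pose just before it. calibration takes no time and is no camera call.
- env.job_done(): hands the job in, once; it reports no verdict.
The state is a dict: "time_s": time; "qpos": joint angles; "qvel": joint speeds; "effort": joint torques, N m; "ee_pos": TCP position; "ee_rot": TCP orientation; "force": force on the tool from outside, world axes, zero at the start; "torque": the same for the moment, N m; "gripper_width": finger opening in mm.
Only numpy, scipy, OpenCV 4.12 (cv2) and the standard library are available. Lean on these libraries where they do the work, as an engineer would, in place of code of your own. Each camera call takes 0.05 s, during which the arm holds its last target.

## Working session

There is one attempt and no reset: what is moved stays moved. The work goes in short steps, Python scripts to look and compute and a tool call to move; the robot and the scene stay as the last step left them, time stands still between calls to the robot, and variables do not carry over. Pictures are saved under pics/ and viewed, and the job is handed in when it is done.

Besides the shell and the picture viewer there is one more tool, called after ">>>" as name(argument=value, ...), one argument or row to a line, values as JSON. play_rows: Moves the arm, as the interface text tells. Its arguments: {"type":"object","properties":{"increments":{"type":"array"},"newtons":{"type":"number"}},"required":["increments"]}

```bash
mkdir -p pics
cat > h.py <<'E'
import numpy as np,cv2
from workcell import env
def save(n,f,im=None):
    im=env.grab_frame(n) if im is None else im
    cv2.imwrite('pics/'+f,cv2.cvtColor(im,cv2.COLOR_RGB2BGR)); return im
def ray(c,u,v):
    d=np.array([(u-c['cx'])/c['fx'],(v-c['cy'])/c['fy'],1.]);R=np.array(c['R']);t=np.array(c['t'])
    return -R.T@t,R.T@d
def onz(c,u,v,z):
    o,d=ray(c,u,v);return o+d*(z-o[2])/d[2]
def proj(c,X):
    p=np.array(c['R'])@np.array(X)+np.array(c['t']);return p[:2]/p[2]*[c['fx'],c['fy']]+[c['cx'],c['cy']]
E
python3 - <<'E'
from h import *
for n in ['scene','side','wrist']:
    save(n,n+'0.png');c=env.calibration(n);print(n,c)
print(env.state())
E
```

```text
scene {'fx': 582.5117181156535, 'fy': 582.5117181156535, 'cx': 321.61903397425823, 'cy': 243.21091099659742, 'R': array([[-0.29408756,  0.95565365, -0.01544722],
       [ 0.8020684 ,  0.23796985, -0.54777426],
       [-0.51980649, -0.17348332, -0.83648356]]), 't': array([ 159.7267588 , -424.74233186, 1879.48487081])}
side {'fx': 474.39865927599226, 'fy': 474.39865927599226, 'cx': 325.66358749381544, 'cy': 236.18432820590107, 'R': array([[-0.91398838, -0.40557406,  0.011616  ],
       [-0.29973126,  0.65561472, -0.69305881],
       [ 0.27347105, -0.63692937, -0.72078745]]), 't': array([546.85194718, 224.66395038, 862.25700192])}
wrist {'fx': 362.8025863322186, 'fy': 362.8025863322186, 'cx': 322.3827878041092, 'cy': 236.81263892092048, 'hand_eye': array([[ 3.40251635e-04, -9.57955899e-01, -2.86915284e-01,
         8.26528399e+01],
       [ 9.99999526e-01,  6.42094260e-05,  9.71512116e-04,
        -1.14937180e+00],
       [-9.12243097e-04, -2.86915479e-01,  9.57955467e-01,
        -1.58197738e+02],
       [ 0.00000000e+00,  0.00000000e+00,  0.00000000e+00,
         1.00000000e+00]])}
{'time_s': 0.15, 'qpos': array([-1.14507802e+00,  1.83430903e+01,  8.96900169e+01,  6.50120675e-04,
        7.20426799e+01, -1.14837567e+00]), 'qvel': array([-0.03721628, -0.06387286, -0.16686642,  0.02286078,  0.08217127,
        0.03367986]), 'effort': array([-5.72294630e-04, -4.12774551e+01, -2.32154489e+01,  7.26667210e-02,
        4.33494255e-02, -9.00343002e-05]), 'ee_pos': array([5.74647891e+02, 1.96830416e-02, 2.27317023e+02]), 'ee_rot': array([-1.79924241e+02, -2.13695520e-03,  9.00030954e+01]), 'force': array([ 1.132469  ,  0.12066689, -0.35288244]), 'torque': array([ 0.010324  ,  0.0209746 , -0.00044199]), 'gripper_width': 91.04896259118128}
```

View pics/scene0.png

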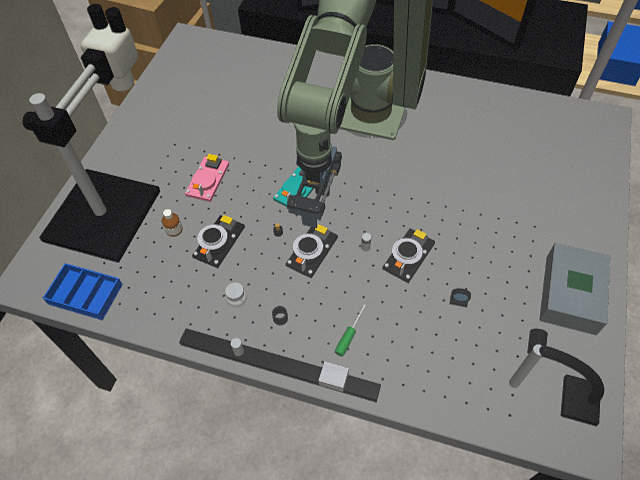

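View pics/side0.png

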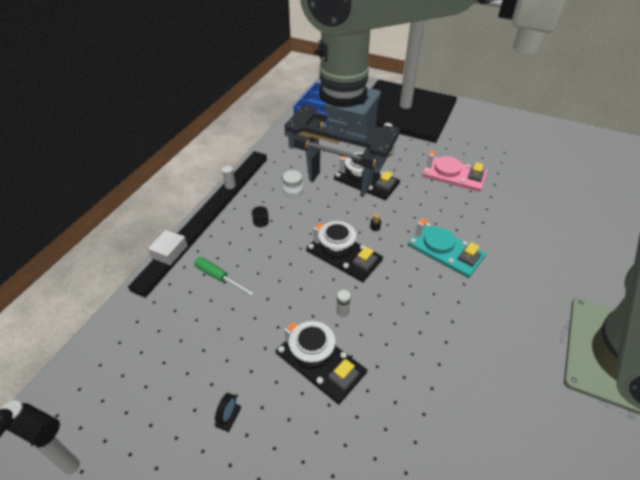

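View pics/wrist0.png

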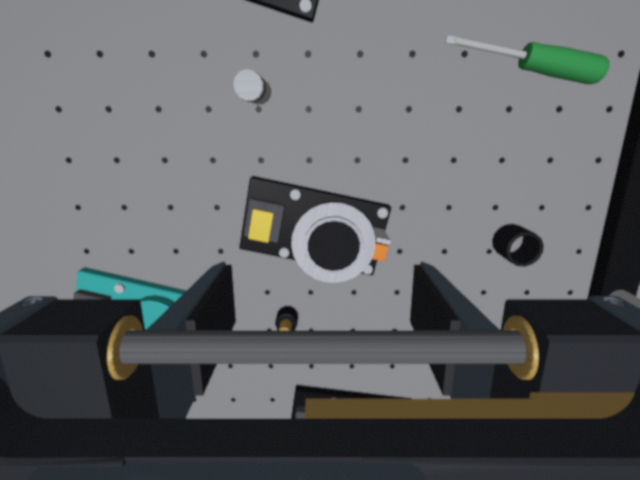

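Candidates. Scene view: black mounts at (212,237) = right, (308,247) = middle and (407,251) = left, because +y runs to image right. Look-alikes are pink at (207,178) and turquoise at (292,188), and I'll leave both alone. Next I measure pad and tag points in both fixed views.

```bash
cat > m.py <<'E'
from h import *
def find(n,im,seeds):
    c=env.calibration(n);hsv=cv2.cvtColor(im,cv2.COLOR_RGB2HSV);out=[]
    y=cv2.inRange(hsv,(22,120,110),(35,255,255))
    # bright ring -> dark disc enclosed
    g=im.max(2);dark=(g<60).astype(np.uint8)*255
    k,l,s,ce=cv2.connectedComponentsWithStats(y)
    for i in range(1,k):
        if s[i,4]>25: print(n,'yellow',ce[i].round(1),s[i,4],onz(c,*ce[i],46).round(1))
    k,l,s,ce=cv2.connectedComponentsWithStats(dark)
    for i in range(1,k):
        if 80<s[i,4]<1500 and .5<s[i,2]/s[i,3]<2: print(n,'dark',ce[i].round(1),s[i],onz(c,*ce[i],62).round(1))
E
python3 - <<'E'
from m import *
for n in ['scene','side']:
    im=cv2.cvtColor(cv2.imread(f'pics/{n}0.png'),cv2.COLOR_BGR2RGB); find(n,im,0)
im=cv2.imread('pics/scene0.png')[190:300,170:460]; cv2.imwrite('pics/cropA.png',cv2.resize(im,None,fx=2.7,fy=2.7,interpolation=cv2.INTER_CUBIC))
E
```

```text
scene yellow [211.8 157.5] 60 [ 362.3 -394.5   46. ]
scene yellow [226.  219.3] 71 [ 558.9 -268.8   46. ]
scene yellow [320.9 228.8] 68 [515.3  -9.8  46. ]
scene yellow [419.5 233.9] 70 [456.1 248.3  46. ]
scene dark [381.2  24.2] [ 365    0   29   51 1139] [-359.4  -60.1   62. ]
scene dark [106.2  17.7] [ 87   4  39  29 713] [ -128. -1006.    62.]
scene dark [376.2  58.1] [360  46  34  25 553] [-182.3  -33.3   62. ]
scene dark [98.2 64.8] [ 81  49  33  36 653] [ 104.  -909.2   62. ]
scene dark [370.6 108.4] [351  93  42  28 305] [50.2  7.8 62. ]
scene dark [ 50.8 127. ] [  22  107   54   40 1318] [ 399.1 -908.2   62. ]
scene dark [317.9 168.7] [297 151  45  50 632] [328.  -76.2  62. ]
scene dark [221.1 246.7] [193 222  52  46 566] [ 654.9 -240.7   62. ]
scene dark [211.2 234.7] [203 228  18  14 183] [ 627.  -280.6   62. ]
scene dark [314.7 256.4] [286 232  52  46 375] [613.5   3.9  62. ]
scene dark [308.  243.8] [299 238  18  14  88] [581.1 -24.8  62. ]
scene dark [410.4 265.3] [383 242  51  41 207] [569.2 246.5  62. ]
scene dark [460.3 293.6] [451 289  20  13  96] [613.9 382.2  62.
[... 383 characters left out ...]
1101.6    62. ]
side dark [507.3   8.6] [499   0  18  19 255] [  455.7 -1420.6    62. ]
side dark [322.2  50.4] [314  41  14  21 151] [ 958.3 -781.2   62. ]
side dark [342.9  92.3] [320  76  47  31 800] [ 791.5 -557.9   62. ]
side dark [350.8 179.5] [335 169  28  22 285] [ 621.5 -195.7   62. ]
side dark [259.9 216.3] [253 207  15  20 250] [753.2   2.   62. ]
side dark [336.9 231.8] [328 226  19  13 204] [584.1 -24.   62. ]
side dark [344.7 259.7] [ 307  243   75   38 1030] [539.8  40.6  62. ]
side dark [311.7 338.2] [300 328  25  21 418] [523.6 229.5  62. ]
side dark [323.8 372.4] [ 276  343   90   61 1495] [478.5 279.2  62. ]
side dark [225.8 413.3] [216 394  24  37 418] [587.  402.2  62. ]
```

View pics/cropA.png

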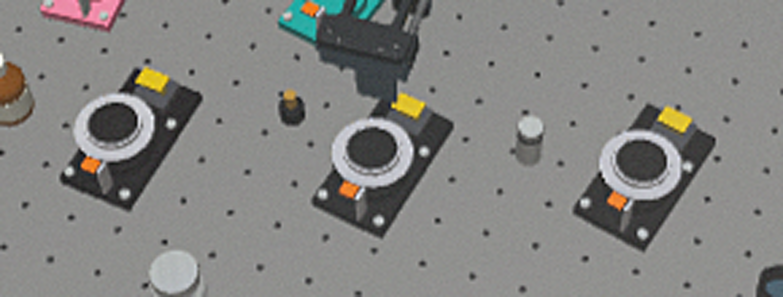

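The crop confirms three black mounts with black discs. Pads come out at r (627,-281), m (582,-24.5) and l (524,229.5). The pad-to-tag distances are 70 to 72 mm against 72 expected, so they agree. I'll close the fingers and move over the middle pad.

>>> play_rows(
  increments=[
    [2, -6, 0, 0, 1],
    [2, -6, -10, 0, 1],
    [2, -6, -30, 0, 1],
    [1, -6, -30, 0, 1],
    [0, 0, -30, 0, 1],
    [0, 0, -25, 0, 1],
    [0, 0, -8, 0, 1],
    [0, 0, 0, 0, 1],
    [0, 0, 0, 0, 1],
    [0, 0, 0, 0, 1],
  ],
  newtons=20,
)

```text
time_s: 1.4
ee_pos: [582.7, -24.1, 96.0]
ee_rot: [179.9, 0.0, 90.0]
force: [-0.5, 0.0, 0.5]
gripper_width: 0.5
```

Run:
```python
from h import *
s=env.state();print(s['force'],s['ee_pos'],s['ee_rot'],s['gripper_width'],s['time_s'])
im=save('wrist','wrist1.png');save('side','side1.png')
```

```text
[-0.5034058   0.03953265  0.47981409] [582.65228355 -24.05641451  96.00895642] [1.79878001e+02 8.96677194e-03 9.00035641e+01] 0.5348181434095133 1.4
```

View pics/wrist1.png

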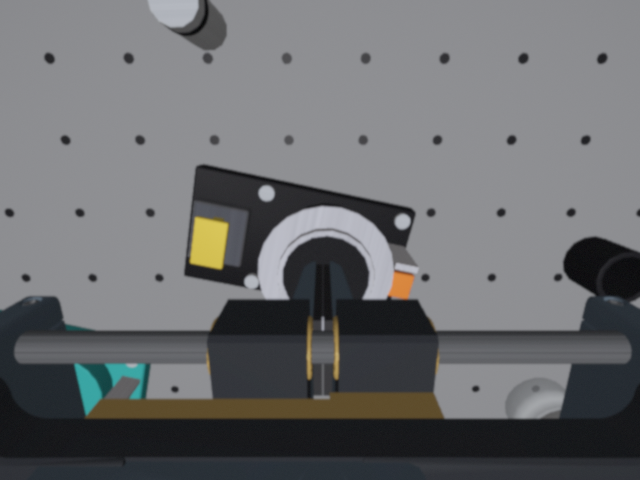

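View pics/side1.png

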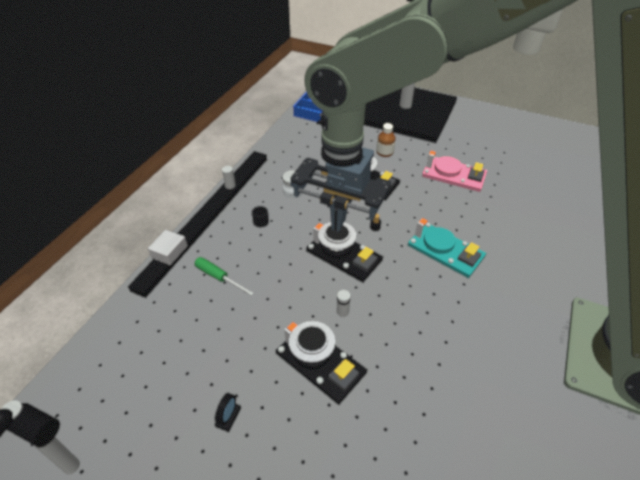

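Fingertips are centred on the middle disc: disc at about (327,275) and fingers at about (322,280) in the wrist view. Pressing now.

>>> play_rows(
  increments=[
    [0, 0, -10, 0, 1],
    [0, 0, -5, 0, 1],
    [0, 0, -4, 0, 1],
    [0, 0, -2, 0, 1],
    [0, 0, -2, 0, 1],
    [0, 0, -2, 0, 1],
    [0, 0, -1, 0, 1],
    [0, 0, 0, 0, 1],
    [0, 0, 0, 0, 1],
  ],
)

```text
time_s: 2.62
ee_pos: [581.6, -24.0, 69.6]
ee_rot: [-180.0, -0.0, 90.0]
force: [-2.2, 0.3, 5.9]
gripper_width: 0.3
```

>>> play_rows(
  increments=[
    [0, 0, -1, 0, 1],
    [0, 0, -1, 0, 1],
    [0, 0, 0, 0, 1],
    [0, 0, 0, 0, 1],
    [0, 0, 0, 0, 1],
  ],
)

```text
time_s: 3.25
ee_pos: [581.6, -24.0, 67.8]
ee_rot: [-180.0, -0.0, 90.0]
force: [-4.7, 1.5, 9.1]
gripper_width: 0.5
```

Run:
```python
from h import *
for i in range(4):
    s=env.state();print(s['time_s'],s['force'],s['ee_pos']); env.grab_frame('wrist')
save('side','side2.png')
```

```text
3.25 [-4.7433847   1.5084214   9.07123809] [581.62638218 -23.97983518  67.801925  ]
3.3 [-3.34546491  0.23083533  7.6064018 ] [581.62122625 -23.96940011  67.81254532]
3.35 [-3.36093292  0.34231182  7.88553528] [581.62083651 -23.9847487   67.80807778]
3.4 [-3.8560347   0.24589014  8.19415402] [581.63561684 -23.97584083  67.80268601]
```

Middle reads about 8.2 N at 8.2 mm, which fits the 7 N mount. I'll go 1 mm deeper for margin, then lift and move to the left pad.

>>> play_rows(
  increments=[
    [0, 0, -1, 0, 1],
    [0, 0, 0, 0, 1],
    [0, 0, 5, 0, 1],
    [0, 0, 25, 0, 1],
    [0, 0, 40, 0, 1],
    [-8, 35, 15, 0, 1],
    [-10, 44, 0, 0, 1],
    [-10, 44, 0, 0, 1],
    [-10, 44, 0, 0, 1],
    [-10, 44, 0, 0, 1],
    [-9, 42, 0, 0, 1],
    [0, 0, -20, 0, 1],
    [0, 0, -25, 0, 1],
    [0, 0, -10, 0, 1],
    [0, 0, 0, 0, 1],
    [0, 0, 0, 0, 1],
    [0, 0, 0, 0, 1],
  ],
)

```text
time_s: 5.62
ee_pos: [525.7, 229.1, 96.9]
ee_rot: [179.9, -0.0, 90.0]
force: [-0.2, -0.7, 1.0]
gripper_width: 0.5
```

Run:
```python
from h import *
s=env.state();print(s['force'],s['ee_pos'])
im=save('wrist','wrist2.png');save('side','side3.png')
```

```text
[-0.22997817 -0.69521306  0.95960108] [525.66398203 229.10914384  96.89041982]
```

View pics/wrist2.png

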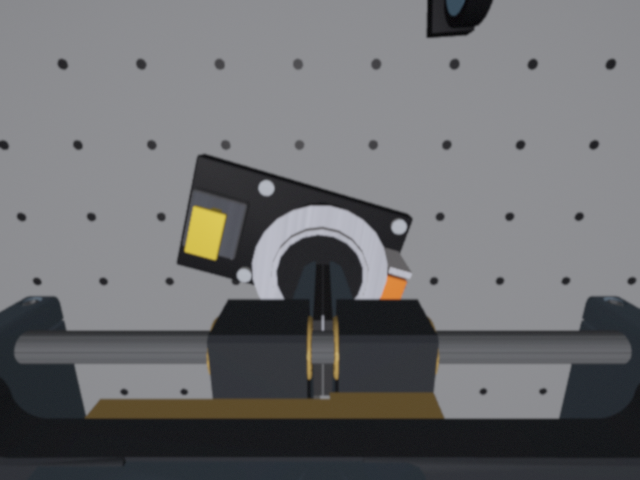

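View pics/side3.png

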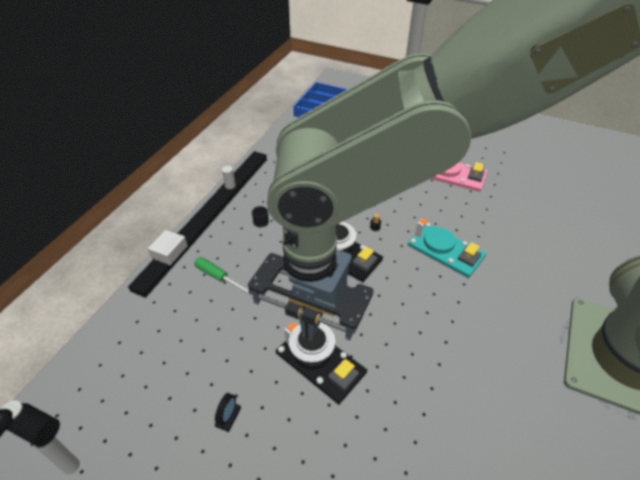

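Fingers are centred on the left disc: disc at about (320,270) in the wrist view. TCP is 96.9, and I press to about 68.

>>> play_rows(
  increments=[
    [0, 0, -10, 0, 1],
    [0, 0, -6, 0, 1],
    [0, 0, -4, 0, 1],
    [0, 0, -2, 0, 1],
    [0, 0, -2, 0, 1],
    [0, 0, -2, 0, 1],
    [0, 0, -2, 0, 1],
    [0, 0, -1, 0, 1],
    [0, 0, 0, 0, 1],
    [0, 0, 0, 0, 1],
    [0, 0, 0, 0, 1],
  ],
)

```text
time_s: 7.1
ee_pos: [524.6, 228.8, 68.6]
ee_rot: [-180.0, 0.0, 90.0]
force: [-4.2, -2.3, 12.2]
gripper_width: 0.1
```

Run:
```python
from h import *
for i in range(5):
    s=env.state();print(s['time_s'],s['force'],s['ee_pos']); env.grab_frame('wrist')
```

```text
7.1 [-4.1837369  -2.3426147  12.17789482] [524.57588885 228.80535547  68.60414074]
7.15 [-3.4395843  -1.54357684 11.63020073] [524.54559775 228.81069595  68.59584004]
7.2 [-4.82969337 -2.4991707  12.17079463] [524.57234109 228.80924546  68.60621318]
7.25 [-3.7490576  -2.72375832 11.53430684] [524.54800483 228.80822492  68.59365164]
7.3 [-5.03148756 -2.38436721 11.89799898] [524.56785633 228.82839055  68.61372031]
```

Left reads about 12 N at 7.4 mm, so it is the stiffest. I'll go a little deeper, lift, and cross to the right pad.

>>> play_rows(
  increments=[
    [0, 0, -1.5, 0, 1],
    [0, 0, 0, 0, 1],
    [0, 0, 6, 0, 1],
    [0, 0, 25, 0, 1],
    [0, 0, 40, 0, 1],
    [9, -45, 15, 0, 1],
    [9, -45, 0, 0, 1],
    [9, -45, 0, 0, 1],
    [9, -45, 0, 0, 1],
    [9, -45, 0, 0, 1],
    [9, -45, 0, 0, 1],
    [9, -45, 0, 0, 1],
    [9, -45, 0, 0, 1],
    [9, -45, 0, 0, 1],
    [9, -45, 0, 0, 1],
    [7, -35, 0, 0, 1],
    [5, -25, 0, 0, 1],
    [0, 0, 0, 0, 1],
    [0, 0, 0, 0, 1],
  ],
)

```text
time_s: 9.72
ee_pos: [626.8, -280.2, 151.2]
ee_rot: [-180.0, -0.0, 90.0]
force: [-0.0, 0.6, 0.0]
gripper_width: 0.4
```

Run:
```python
from h import *
s=env.state();print(s['force'],s['ee_pos'])
im=save('wrist','wrist3.png');save('scene','scene3.png')
```

```text
[-0.00848791  0.57213228  0.04806623] [ 626.83171753 -280.24601178  151.16295603]
```

View pics/wrist3.png

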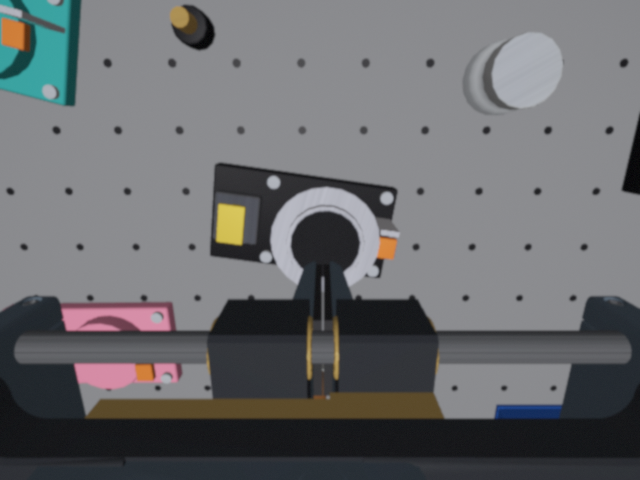

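View pics/scene3.png

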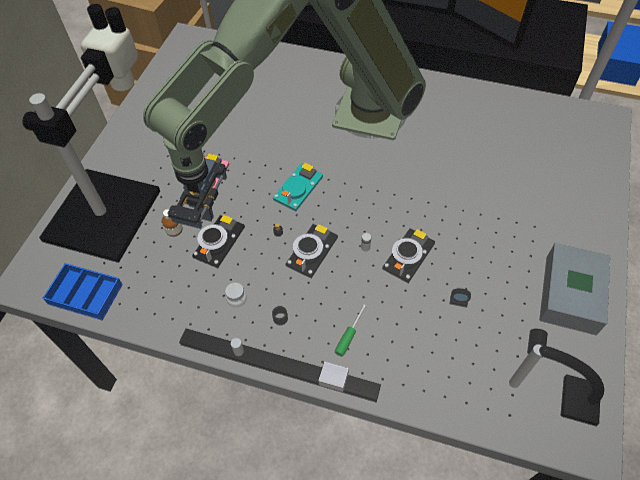

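```bash
cat >> h.py <<'E'
from scipy.spatial.transform import Rotation as Ro
def wonz(pos,rot,u,v,z):
    c=env.calibration('wrist');H=np.array(c['hand_eye']);R=Ro.from_euler('xyz',rot,degrees=True).as_matrix()
    d=R@H[:3,:3]@np.array([(u-c['cx'])/c['fx'],(v-c['cy'])/c['fy'],1]);o=R@H[:3,3]+pos
    return o+d*(z-o[2])/d[2]
E
python3 - <<'E'
from h import *
for f,p in [('wrist1',[582.65,-24.06,96.0]),('wrist2',[525.66,229.1,96.9]),('wrist3',[626.8,-280.2,151.2])]:
    im=cv2.imread(f'pics/{f}.png');hsv=cv2.cvtColor(im,cv2.COLOR_BGR2HSV)
    k,l,s,ce=cv2.connectedComponentsWithStats(cv2.inRange(hsv[:310],(22,120,110),(35,255,255)))
    for i in range(1,k):
        if s[i,4]>150: print(f,ce[i],s[i],wonz(p,[180,0,90],*ce[i],46).round(1))
print('padr',wonz([626.8,-280.2,151.2],[180,0,90],325,241,62))
c=env.calibration('scene');print('bottle',onz(c,172,224,40))
E
```

```text
wrist1 [208.69099757 242.49148418] [ 189  217   40   53 1644] [513.3  -7.3  46. ]
wrist2 [204.85782557 232.55854241] [ 184  206   43   55 1674] [454.3 251.8  46. ]
wrist3 [230.06754221 223.86772983] [ 216  203   29   43 1066] [ 556.7 -266.3   46. ]
padr [ 627.77511252 -274.76560218   62.        ]
bottle [ 612.12973467 -407.76936383   40.        ]
```

The right pad agrees to within a few mm across views, and the tag is at (557,-266.5) in both. Pressing the right pad.

>>> play_rows(
  increments=[
    [0, 1, -20, 0, 1],
    [0, 1, -30, 0, 1],
    [0, 0, -15, 0, 1],
    [0, 0, -8, 0, 1],
    [0, 0, -3, 0, 1],
    [0, 0, -2, 0, 1],
    [0, 0, -2, 0, 1],
    [0, 0, -2, 0, 1],
    [0, 0, -1, 0, 1],
    [0, 0, 0, 0, 1],
    [0, 0, 0, 0, 1],
    [0, 0, 0, 0, 1],
  ],
)

```text
time_s: 11.32
ee_pos: [627.4, -279.0, 68.7]
ee_rot: [179.9, 0.0, 90.0]
force: [0.9, 3.2, 3.7]
gripper_width: 0.0
```

Run:
```python
from h import *
for i in range(5):
    s=env.state();print(s['time_s'],s['force'],s['ee_pos']); env.grab_frame('wrist')
```

```text
11.325 [0.8827653  3.22972687 3.71290436] [ 627.37403922 -278.98313375   68.68328769]
11.375 [0.11973127 1.90702478 3.46168567] [ 627.35537386 -279.01207912   68.640259  ]
11.425 [1.08004517 1.92291126 3.90127365] [ 627.35248362 -279.00365823   68.6522852 ]
11.475 [1.14077827 2.24633856 3.39047637] [ 627.3602185  -279.02603992   68.6241902 ]
11.525 [0.43519158 3.05522534 4.38699521] [ 627.3326814  -279.03179437   68.62246596]
```

Right reads about 3.7 N at 7.4 mm, so it is the softest. I'll go a little deeper, lift and back off, then check all three markers.

>>> play_rows(
  increments=[
    [0, 0, -1.5, 0, 1],
    [0, 0, 0, 0, 1],
    [0, 0, 6, 0, 1],
    [0, 0, 25, 0, 1],
    [-10, 2, 40, 0, 1],
    [-25, 4, 12, 0, 1],
    [-25, 5, 0, 0, 1],
    [-10, 2, 0, 0, 1],
    [0, 0, 0, 0, 1],
    [0, 0, 0, 0, 1],
    [0, 0, 0, 0, 1],
  ],
)

```text
time_s: 12.95
ee_pos: [557.7, -266.2, 149.6]
ee_rot: [180.0, 0.0, 90.0]
force: [-0.1, 0.7, -0.3]
gripper_width: 0.4
```

Run:
```python
from h import *
s=env.state();print(s['force'],s['ee_pos'],s['time_s'])
b=cv2.cvtColor(cv2.imread('pics/scene0.png'),cv2.COLOR_BGR2RGB)
im=save('scene','scene4.png')
k=lambda i:cv2.resize(i[205:285,180:450],None,fx=2.9,fy=2.9,interpolation=cv2.INTER_CUBIC)
save('','cmp4.png',np.vstack([k(b),k(im)]))
w=save('wrist','wrist4.png')
for n,i in (('0',b),('4',im)):
    h=cv2.cvtColor(i,cv2.COLOR_RGB2HSV);q,l,s,ce=cv2.connectedComponentsWithStats(cv2.inRange(h,(5,150,150),(16,255,255)))
    print(n,[(ce[j].round(1),s[j,4]) for j in range(1,q) if s[j,4]>10 and 200<ce[j][1]<290])
```

```text
[-0.07183134  0.70983136 -0.29201411] [ 557.65109165 -266.18531039  149.60514842] 12.95
0 [(array([203. , 250.5]), np.int32(28)), (array([298.6, 259.7]), np.int32(28)), (array([398. , 263.9]), np.int32(28))]
4 [(array([203.5, 252.2]), np.int32(25)), (array([298.5, 261.4]), np.int32(27)), (array([397.8, 265.4]), np.int32(28))]
```

View pics/cmp4.png

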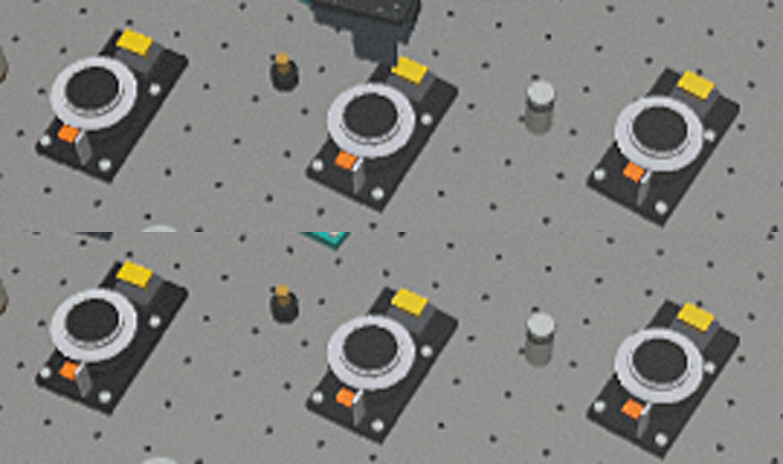

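View pics/wrist4.png

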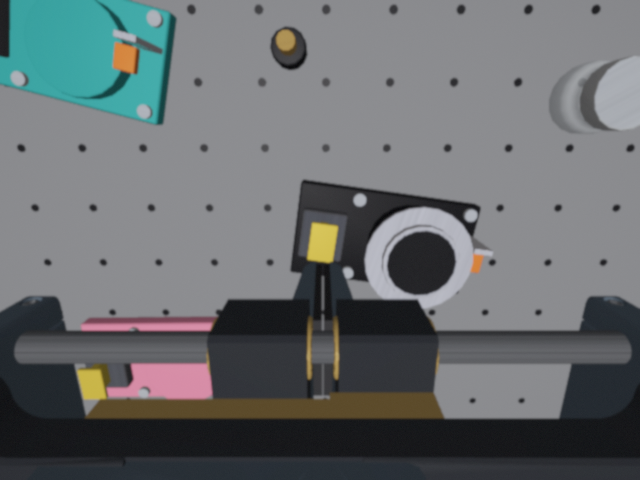

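Markers moved down about 1.5 to 1.7 px, which is roughly 7 to 8 mm at 0.22 px/mm. I'll double-check in the side view, which is finer.

Run:
```python
from h import *
b=cv2.cvtColor(cv2.imread('pics/side0.png'),cv2.COLOR_BGR2RGB);im=save('side','side4.png');c=env.calibration('side')
for n,i in (('0',b),('4',im)):
    h=cv2.cvtColor(i,cv2.COLOR_RGB2HSV);q,l,s,ce=cv2.connectedComponentsWithStats(cv2.inRange(h,(3,130,130),(18,255,255)))
    print(n,[(ce[j].round(2),s[j,4]) for j in range(1,q) if s[j,4]>5 and 140<ce[j][1]<350])
for X in ([570,217],[627,-36],[672,-290]): print(proj(c,X+[40]),proj(c,X+[50]),proj(env.calibration('scene'),X+[50])-proj(env.calibration('scene'),X+[40]))
k=lambda i:cv2.resize(i[145:345,250:400],None,fx=2.6,fy=2.6,interpolation=cv2.INTER_CUBIC)
save('','cmps.png',np.hstack([k(b),k(im)]))
```

```text
0 [(array([432.09, 152.18]), np.int32(11)), (array([423.05, 220.91]), np.int32(22)), (array([318.5, 225.5]), np.int32(16)), (array([291.63, 326.06]), np.int32(35))]
4 [(array([432.09, 152.18]), np.int32(11)), (array([423.05, 220.91]), np.int32(22)), (array([291.79, 327.71]), np.int32(14))]
[291.29069359 330.03014048] [291.06240425 326.93559474] [ 0.36630263 -1.98874512]
[320.51562428 229.44926563] [320.533261   226.18024421] [-0.18479998 -2.00176213]
[345.68809497 159.37237966] [345.85503256 156.15691672] [-0.70463721 -2.02603576]
```

View pics/cmps.png

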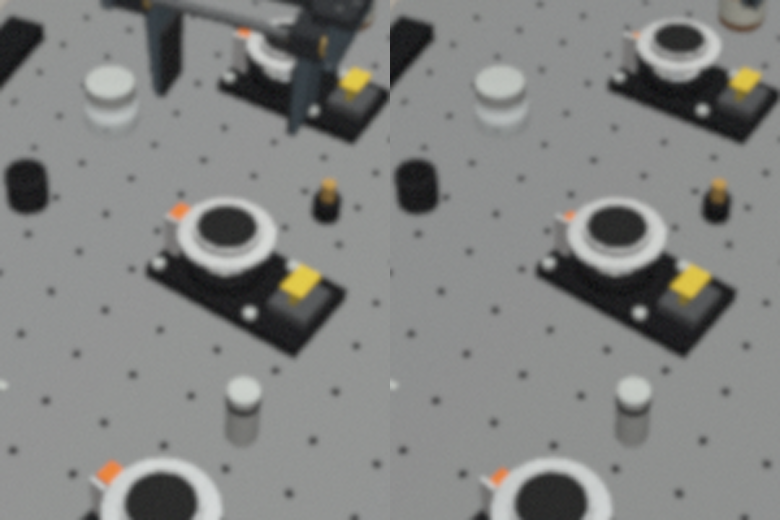

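All three markers sit about 7.5 to 8.5 mm down (scene scale 0.20 px/mm), past the 6 mm half-way. The softest is the right mount. Its tag is at (557,-266.3), and the TCP is already right above it, so I push it.

>>> play_rows(
  increments=[
    [-0.5, 0, -25, 0, 1],
    [0, 0, -30, 0, 1],
    [0, 0, -20, 0, 1],
    [0, 0, -10, 0, 1],
    [0, 0, -4, 0, 1],
    [0, 0, -3, 0, 1],
    [0, 0, -3, 0, 1],
    [0, 0, -3, 0, 1],
    [0, 0, -3, 0, 1],
    [0, 0, -2, 0, 1],
    [0, 0, 0, 0, 1],
    [0, 0, 0, 0, 1],
  ],
)

```text
time_s: 14.6
ee_pos: [556.6, -266.1, 46.9]
ee_rot: [180.0, 0.0, 90.0]
force: [0.5, -0.8, 1.2]
gripper_width: 0.7
```

>>> play_rows(
  increments=[
    [0, 0, -2, 0, 1],
    [0, 0, -2, 0, 1],
    [0, 0, 0, 0, 1],
    [0, 0, 0, 0, 1],
  ],
)

```text
time_s: 15.1
ee_pos: [556.6, -266.1, 44.1]
ee_rot: [180.0, 0.0, 90.0]
force: [-0.8, -0.3, 9.5]
gripper_width: 0.3
```

>>> play_rows(
  increments=[
    [0, 0, -1.5, 0, 1],
    [0, 0, -1, 0, 1],
    [0, 0, 0, 0, 1],
    [0, 0, 0, 0, 1],
  ],
)

```text
time_s: 15.6
ee_pos: [556.6, -266.1, 43.9]
ee_rot: [179.9, 0.0, 90.0]
force: [-4.1, 2.6, 20.9]
gripper_width: 0.4
```

It's at the hard stop: z stays at 43.9 (tip at 29.9, against 30 expected) while force rises to 21 N. Lifting straight up and moving clear.

>>> play_rows(
  increments=[
    [0, 0, 4, 0, 1],
    [0, 0, 10, 0, 1],
    [0, 0, 30, 0, 1],
    [0, 0, 45, 0, 1],
    [0, 0, 45, 0, 1],
    [-5, 45, 20, 0, 1],
    [-5, 45, 0, 0, 1],
    [-5, 45, 0, 0, 1],
    [-5, 45, 0, 0, 1],
    [-5, 45, 0, 0, 1],
    [-10, 30, 0, 0, 1],
    [0, 0, 0, 0, 1],
    [0, 0, 0, 0, 1],
    [0, 0, 0, 0, 1],
  ],
)

```text
time_s: 17.35
ee_pos: [521.8, -12.0, 194.4]
ee_rot: [-180.0, 0.0, 89.9]
force: [-0.1, 0.3, 1.1]
gripper_width: 0.5
```

Run:
```python
from h import *
s=env.state();print(s['force'],s['ee_pos'],s['time_s'])
im=save('scene','scene5.png');sd=save('side','side5.png')
c=env.calibration('scene')
b=cv2.cvtColor(cv2.imread('pics/scene0.png'),cv2.COLOR_BGR2RGB)
for n,i in (('0',b),('5',im)):
    h=cv2.cvtColor(i,cv2.COLOR_RGB2HSV);q,l,s,ce=cv2.connectedComponentsWithStats(cv2.inRange(h,(22,120,110),(35,255,255)))
    print(n,[(ce[j].round(1),s[j,4]) for j in range(1,q) if s[j,4]>25])
print(proj(c,[557,-266.4,46]),proj(c,[557,-266.4,30]))
k=lambda i,r:cv2.resize(i[r[0]:r[1],r[2]:r[3]],(780,290),interpolation=cv2.INTER_CUBIC)
save('','cmp5.png',np.vstack([k(im,(205,305,180,450)),k(sd,(140,240,240,509))]))
```

```text
[-0.06077661  0.31752986  1.13867997] [521.78951987 -12.0110332  194.3629004 ] 17.35
0 [(array([211.8, 157.5]), np.int32(60)), (array([226. , 219.3]), np.int32(71)), (array([320.9, 228.8]), np.int32(68)), (array([419.5, 233.9]), np.int32(70))]
5 [(array([211.7, 157.2]), np.int32(56)), (array([227. , 222.1]), np.int32(72)), (array([320.8, 228.7]), np.int32(70)), (array([419.5, 233.9]), np.int32(70))]
[227.05128808 218.93500093] [227.92625764 222.30558529]
```

View pics/cmp5.png

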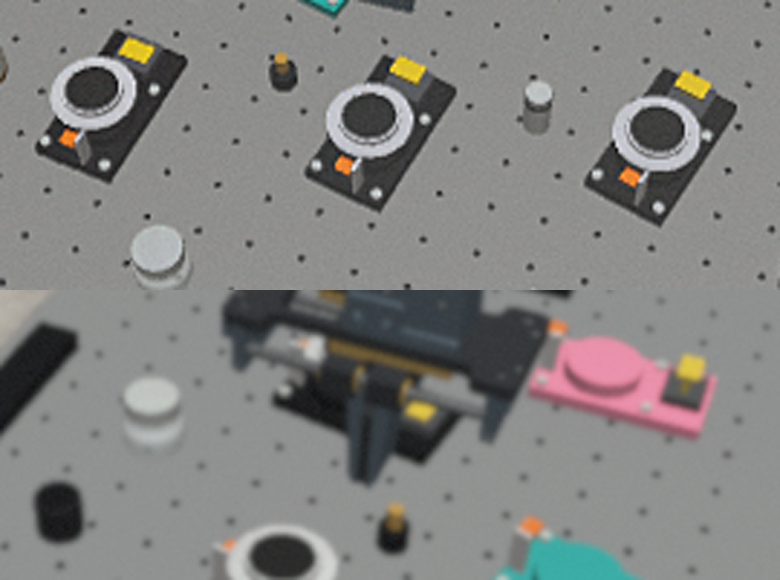

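View pics/scene5.png

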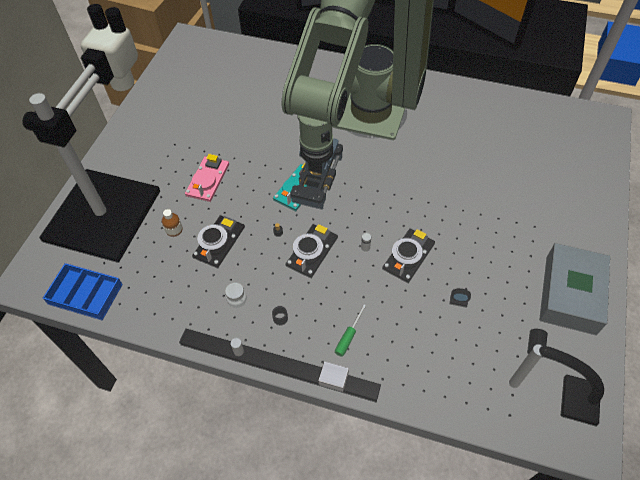

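The right tag sits flush, now at (227,222.1). The middle and left tags, (321,229) and (419.5,234), are unmoved, and so are the bystanders. The arm is clear, so I hand in.

```bash
python3 -c "
from workcell import env
print(env.job_done())"
```

```text
the job is handed in; nothing more can be done
None
```

I pressed all three pads past half-way, found the right mount softest, and pushed only its tag fully down. The job was handed in after about 17.5 s of the 54 s allowed.

| Mount | Force at depth | Reading |
|---|---|---|
| Middle | about 8.2 N at 8.2 mm | the 7 N mount |
| Left | about 12 N at 7.4 mm | stiffest |
| Right | about 3.7 N at 7.4 mm | softest |

I then pressed each pad 1 to 1.5 mm deeper for margin.

**Last checks:**
- **Markers:** all three moved down about 7.5 to 8.5 mm in the scene picture. That is only about 1.5 px of movement, so the marker reading is coarse, but it agrees with the arm's own depth. The side view showed the middle and left markers lower too, but gave no firm number.
- **Right tag:** it stopped hard with the fingertips at 29.9 mm (30 expected) while force rose to 21 N. Its picture shift of (1.0, 2.8) px is close to the (0.9, 3.4) px expected for the full 16 mm; a tag that started up to 2 mm down would shift a little less.
- **Everything else:** the other two tags did not move, the loose things look unmoved in the final picture, and the arm finished clear at 194 mm. No check failed.

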